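# Make up the supper and breakfast kits on the turntable

## Robot

A 6-joint arm with a two-finger parallel gripper is mounted at the origin on a cart in front of the work surface, level with it; the furniture and walls round the work are solid. World frame = base frame: x ahead of the robot, y to its left, z up, the work surface at z = 0. Lengths are in mm, angles in rad, forces in N, time in s.
With the tool pointing down it reaches from about 400 to 925 mm from the base axis. Payload 12.5 kg.
Tool frame: the origin (TCP) lies at the very end of the fingers, on their centre line; the grasp point (between the pads) lies grip_depth behind it (grip_depth is the distance from the TCP to the grasp point, in mm); z points along the fingers, y is the line along which they close (so a half turn about z gives the same grasp; the last joint's range is limited). The gripper opens to 95 mm and grips with 3 to 60 N. Pads are 20 mm wide; open, the fingers measure 119 mm over their backs; the gripper's body (75 mm by 180 mm) begins 59 mm behind the grasp point.
Start: joints at [-1.249, 0.491, 1.559, -0, 1.092, -0.106], TCP at [259.318, -568.684, 214.661] pointing down, gripper open.
Joint ranges: [-3.1, 3.1], [-0.84, 2.19], [0.05, 2.79], [-1.13, 4.28], [0.06, 2.93], [-2.69, 2.69]. Speed limits (rad/s): [2.22, 2.22, 2.79, 3.14, 3.14, 3.14].

## Interface

Orientations are given as [roll, pitch, yaw] about the fixed x, y, z axes, in that order (R = Rz(yaw) Ry(pitch) Rx(roll)).
In Python, from cell import state, read_camera, job_done, grip_depth gives the robot as it stands.
- The arm moves only by the tool drive_tool, never from a script. Its argument "targets" is a list of rows, each an object with "jaw": the opening, from 0 (shut) to 1 (fully open); "travel": the shift along the tool's x, y, z in m, a list of three; "twist": the turn about the tool's z in rad. In form: [{"jaw": jaw, "travel": [tx, ty, tz], "twist": twist}, ...]. A call has 1 to 8 rows; each row is the pose to reach, as a shift and turn from the pose commanded when the call began, along the tool's axes at that moment; what a row does not reach only later rows make up. A row lasts 1/12 s, in which the tool goes at most 41.7 mm and 7.16 degrees, less where a joint would pass 70% of its speed; a pose out of reach is approached as far as the arm can. A call with a gripper value outside its range is refused whole. The fingers move at their own pace and stop on an object; the grip force is fixed at half the most. Time passes only in rows, so rows that repeat a pose let the fingers close. It gives the time, the measured TCP pose, the force, the opening and the grip force at its end, in the units of the state.
- state(): the state, without advancing time (a new reading comes with each control period).
- read_camera(name): name is "scene" or "top" or "wrist"; returns a dict with "frame" (420x560x3 uint8, red, green, blue), "fx", "fy", "cx", "cy" (pixels), "R" (3x3) and "t" (3): a world point X has camera coordinates R X + t. Camera axes: x right, y down, z forward; pixel columns grow to the right and rows downward; lengths in mm; the calibration is good to about 2 mm. The wrist camera is an equidistant fisheye: a pixel r from the principal point sees the ray r / f radians off the axis. A picture is of the moment at which its call begins. There is no depth.
- job_done(): hands the job in; it is judged then, once.
The state is a dict: "t": time; "joints": joint angles; "qvel": joint speeds; "tau": joint torques, N m; "eef_pos": TCP position; "tcp_rot": TCP orientation; "ft_force": force on the tool from outside, world axes, zero at the start; "moment": the same for the moment, N m; "opening": opening from 0.0 (shut) to 1.0 (fully open); "grip_force": force on a finger pad.
Only numpy, scipy, OpenCV 4.12 (cv2) and the standard library are available. Lean on these libraries where they do the work, as an engineer would, in place of code of your own. Each camera call takes 0.05 s, during which the arm holds its last target. There are 200 camera calls.

## Task

Make up two kits on the bamboo turntable, turning it by its centre handle because the wire rack covers its back half: the tin and the garlic go into the large half section for supper, the egg timer and the salt shaker into the empty quarter section for breakfast, all standing on the section floor and the tin, timer and shaker upright. The quarter with the tea-lights and matchbox is already complete; leave the yoghurt tub and the apple where they are. Finish with the breakfast quarter facing out at the front of the turntable, ready for the morning.

Things in the scene. Friction and masses are not known exactly. Their poses are not given: they have to be found in the camera images.
- tin: Food tin, upright cylinder 57 mm across, 72 mm high, 0.18 kg, loose in the stock to the right of the turntable. Origin: centre of its underside, z up.
- garlic: Pale garlic bulb, 60 mm across at the widest (about 25 mm up), 59 mm high with its tip, loose in the stock. Origin: centre of its underside, z up.
- timer: Kitchen egg timer, squat and round, 66 mm across, 64 mm high, with a raised finger bar on top (from 52 mm up); it does not turn. Loose in the stock; it can be held round its upper half, 25 to 50 mm up. Origin: centre of its underside, z up.
- shaker: Salt shaker, clear glass with a grey domed cap, 44 mm across up to 66 mm, cap 34 mm across, 90 mm high in all. Loose in the stock. Origin: centre of its underside, z up.
- tub: Yoghurt tub, tapered, 72 mm across, 71 mm high; a loose bystander in the stock, to be left alone. Origin: centre of its underside.
- apple: Red apple, 68 mm across; a loose bystander in the stock, to be left alone. Origin: its underside.
- rack: Fixed wire rack over the back half of the turntable. Origin on the worktop under the turntable's axis, z up; its -x side is the open front. Its grid (nothing fits through) is 124 to 132 mm above the worktop, over x = +14 to +192, y = -182 to +182 mm; wire legs at y = +-178. Turntable: bamboo, 340 mm across; from above only the part with x < +14 mm can be loaded.
- handle (a point): Centre of the turntable's wooden handle bar, on a thin post on its axis, 162 mm above the worktop. Bar: 66 mm along this frame's x, 18 along y, 30 high; grip it across y. The frame turns with the turntable, z up. It turns either way, more than a full turn from the start, friction about 0.08 N m, and stays where left. A hub of 16 mm radius, 46 mm high stands below.
- supper_section (a point): Point on the floor of the large half section (supper), at x 0, y -95 mm in the handle's frame; axes as the handle's. This section is all of y < 0 there. Floor 19 mm above the worktop; rim (inner radius 163 mm) and 6 mm thick dividers rise 19 mm above the floor, centred on the frame's x axis and its +y half axis.
- breakfast_section (a point): Point on the floor of the empty quarter section (breakfast), at x +74, y +74 mm in the handle's frame; axes as the handle's. This quarter is x > 0, y > 0 there; floor and dividers as in the supper section. The other quarter (x < 0, y > 0) holds two tea-lights and a matchbox and is complete.
Mind the look-alikes: they are no part of the job. What is shaped like the tin but blue, green or turquoise is not meant.

How it is judged (in metres and radians):
At the end, for the whole second after the job is handed in: Tin and garlic rest on the half section's floor, timer and shaker on the empty quarter's, centres 18 mm or more inside the dividers and within 150 mm of the axis; tin, timer, shaker upright within 0.2 rad; breakfast quarter faces front within 0.7 rad; tub and apple within 30 mm of their start (z of tin in the frame of handle between -0.151 and -0.137 m and horizontal distance between each of tin, garlic, timer, shaker and handle below 0.15 m and linear speed of each of tin, garlic, timer, shaker below 0.02 m/s and y of each of tin, garlic in the frame of handle below -0.018 m and angle between each of tin, timer, shaker, tub's own z axis and vertical below 0.2 rad and z of garlic in the frame of handle between -0.151 and -0.137 m and z of timer in the frame of handle between -0.151 and -0.137 m and y of each of timer, shaker in the frame of handle above 0.018 m and x of each of timer, shaker in the frame of handle above 0.018 m and z of shaker in the frame of handle between -0.151 and -0.137 m and x of breakfast_section in the frame of rack below -0.078 m and distance of each of tub, apple from where it was at the start of the episode below 0.03 m); the robot touches nothing.
It fails at once if the yoghurt tub or the apple is pushed away or carried off (distance of any of tub, apple from where it was at the start of the episode above 0.04 m).
It also fails if it takes over 136 s, if anything falls off the work surface, if the arm or the gripper's body presses on something with over 40 N, if the wrist force passes 120 N, or if a joint passes its speed limit or range.

## Working session

There is one attempt and no reset: what is moved stays moved. The work goes in short steps, Python scripts to look and compute and a tool call to move; the robot and the scene stay as the last step left them, time stands still between calls to the robot, and variables do not carry over. Pictures are saved under pics/ and viewed, at most 14 in all, crops included, and the job is handed in when it is done.

Besides the shell and the picture viewer there is one more tool, called after "Request:" by a JSON object that holds its "name" and its "arguments". drive_tool: Moves the arm, as the interface text tells. Its arguments: {"type":"object","properties":{"targets":{"type":"array"}},"required":["targets"]}

```bash
mkdir -p pics; python3 - <<'E'
from cell import *
import cv2
print(state(), grip_depth)
for n in ("scene","top","wrist"):
    c=read_camera(n); cv2.imwrite(f"pics/{n}0.png",cv2.resize(c["frame"][:,:,::-1],None,fx=1.42,fy=1.42,interpolation=cv2.INTER_CUBIC))
    print(n,c["fx"],c["cx"],c["cy"],c["R"],c["t"])
E
```

```text
{'t': 0.0, 'joints': array([-1.24861700e+00,  4.91566712e-01,  1.55944397e+00,  5.64210307e-06,
        1.09167782e+00, -1.05577515e-01]), 'qvel': array([-5.48747447e-04, -8.61962857e-05, -7.24689555e-04,  1.33039644e-03,
        1.00803259e-03, -6.87723830e-04]), 'tau': array([ 3.04114415e-03, -6.12641215e+01, -2.58191693e+01,  6.94326544e-02,
        4.82929498e-02, -1.00283169e-04]), 'eef_pos': array([ 259.22911473, -568.44657263,  214.05918749]), 'tcp_rot': array([-3.14050344e+00, -1.20457296e-04,  4.27754171e-01]), 'ft_force': array([-0.09946359, -0.22626557,  0.21348535]), 'moment': array([ 0.00844772, -0.02121701, -0.00622201]), 'grip_force': 0.0, 'opening': 0.999160858877399} 18.8
scene 541.4554687795221 280.06931002101 212.03711269634422 [[ 0.68038059 -0.73285789 -0.00125343]
 [-0.35721477 -0.33014154 -0.87373003]
 [ 0.63990614  0.5949167  -0.48640956]] [-375.62382299  269.24668791 1142.39584481]
top 407.8508108469827 280.1899607671377 206.34548099365037 [[-0.02390307 -0.99950979  0.02021936]
 [-0.99419258  0.0216434  -0.10541665]
 [ 0.10492736 -0.02262172 -0.99422256]] [ -56.56917361  486.88103169 1362.86991374]
wrist 325.19226210127806 282.3784450903204 210.6686445265821 [[ 0.4157173  -0.9094932  -0.0011118 ]
 [-0.88020898 -0.40263898  0.251225  ]
 [-0.22893509 -0.10345996 -0.96792808]] [-624.56271604  -28.72752537  390.27620093]
```

View pics/top0.png

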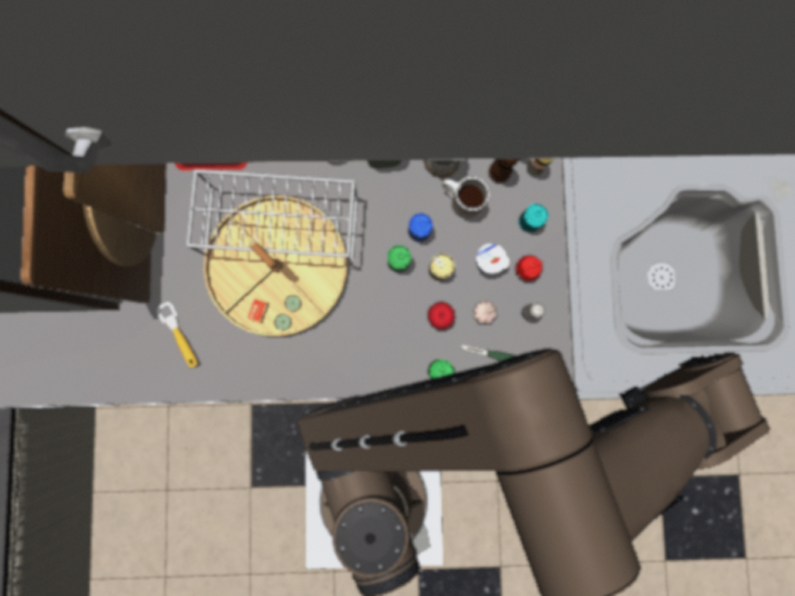

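View pics/scene0.png

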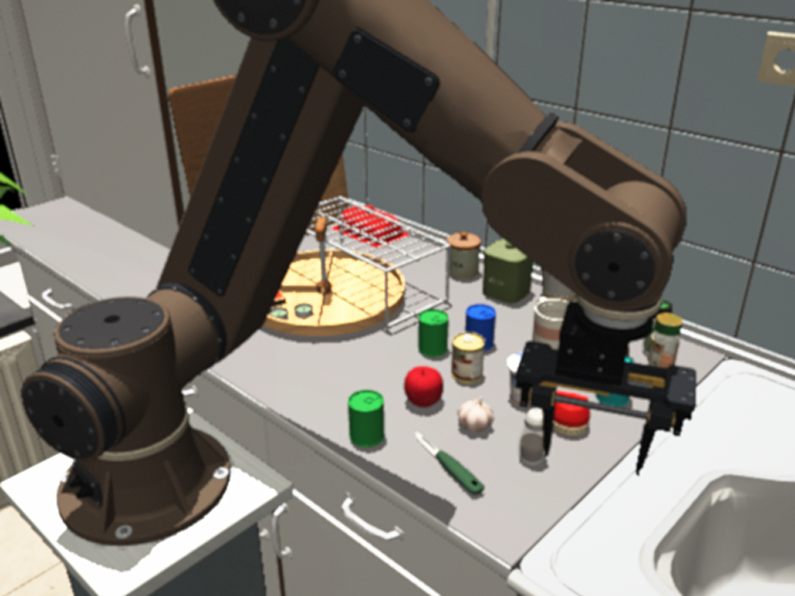

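View pics/wrist0.png

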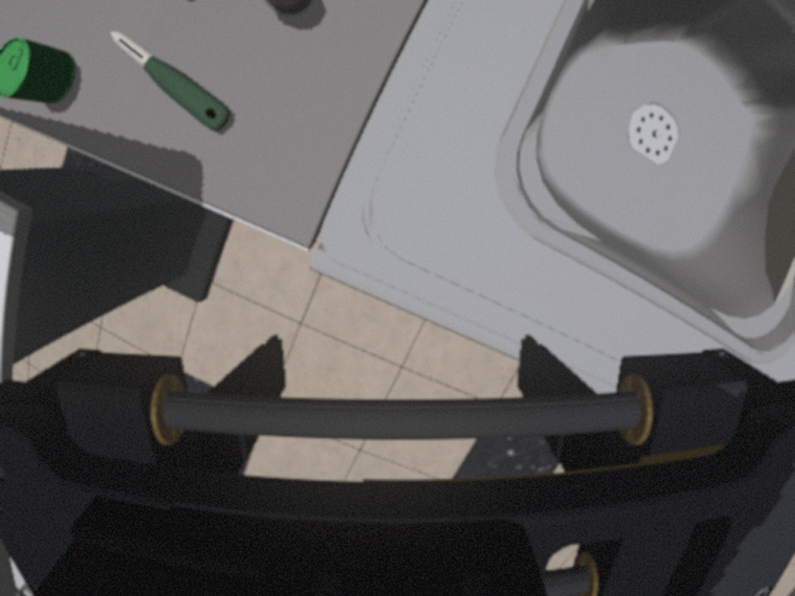

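The top view (1.42x) shows the handle at about (277,265), with the tea-light quarter facing front-right and the breakfast quarter facing left.
- **Tin candidates:** cream label with yellow lid (442,266), blue (420,226), green (400,257) and (441,371), turquoise (535,216). By the description it is (442,266).
- **Timer candidates:** the red squat thing at (529,267) and the red apple at (441,315). The timer is (529,267).
- **Others:** garlic (485,313), shaker (536,312), tub (492,259).

I'll check these in one close crop.

```bash
cat > h.py <<'E'
from cell import *
import cv2, numpy as np
def ray(c,u,v,fish=False):
    x=np.array([(u-c["cx"])/c["fx"],(v-c["cy"])/c["fy"]])
    if fish:
        r=np.hypot(*x); d=np.array([*(x/r*np.sin(r)),np.cos(r)]) if r>1e-9 else np.array([0,0,1.])
    else: d=np.array([*x,1])
    R=np.array(c["R"]);t=np.array(c["t"])
    return -R.T@t, R.T@d
def onz(c,u,v,z,fish=False):
    o,d=ray(c,u,v,fish); return (o+d*(z-o[2])/d[2]).round(1)
def proj(c,X,fish=False):
    p=np.array(c["R"])@np.array(X,float)+np.array(c["t"])
    if fish:
        r=np.hypot(p[0],p[1]); th=np.arctan2(r,p[2]); q=p[:2]/max(r,1e-9)*th
    else: q=p[:2]/p[2]
    return np.array([q[0]*c["fx"]+c["cx"],q[1]*c["fy"]+c["cy"]])
def save(im,n,k): cv2.imwrite("pics/"+n,cv2.resize(im[:,:,::-1],None,fx=k,fy=k,interpolation=cv2.INTER_CUBIC))
E
python3 - <<'E'
from h import *
c=read_camera("top"); f=c["frame"]
save(f[110:280,130:410],"crop_top.png",2.85)
for n,(u,v),z in [("handle",(277,262),177),("tin",(442,266),72),("garlic",(485,313),45),("timer",(529,267),60),("shaker",(536,311),88),("tub",(492,259),71),("apple",(441,315),60)]:
    print(n,onz(c,u/1.42,v/1.42,z))
E
```

```text
handle [541.9 192.8 177. ]
tin [ 541.8 -171.2   72. ]
garlic [ 431.5 -272.2   45. ]
timer [ 536.9 -378.1   60. ]
shaker [ 430.5 -382.3   88. ]
tub [ 556.1 -289.2   71. ]
apple [ 428.1 -166.3   60. ]
```

View pics/crop_top.png

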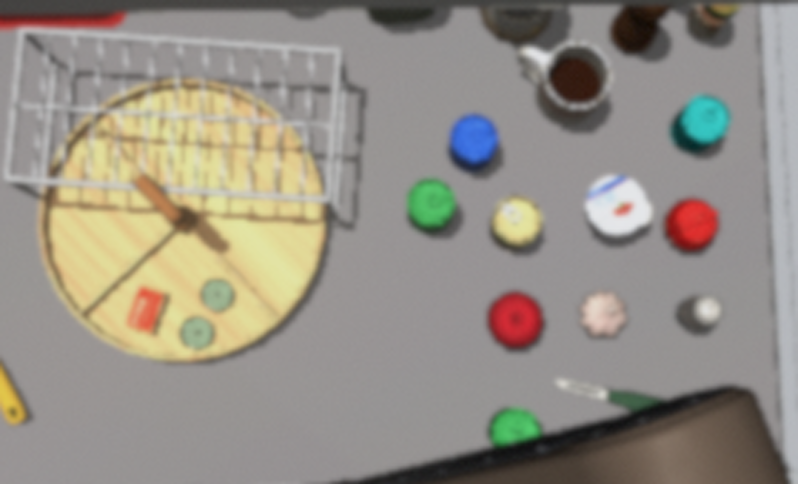

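The crop confirms the picks. The tin has a yellow lid (518,220), the timer is red (692,225) and the apple has a stem (516,320). The garlic is at (602,313) and the shaker cap at (707,311). The bright bar from (135,178) to (185,215) is the handle, and the darker piece is its shadow.

```bash
python3 - <<'E'
from h import *
c=read_camera("top"); s=read_camera("scene")
P=lambda u,v,z: onz(c,u/2.85+130,v/2.85+110,z)
print("cam",-c["R"].T@c["t"])
for n,(u,v),z in [("barA",(137,180),177),("barB",(184,217),177),("rackL",(5,180),132),("rackR",(325,200),132),("hub",(186,222),46),("rimL",(40,222),38),("rimR",(328,222),38),("rimB",(184,362),38),("tin",(518,220),72),("garlic",(602,313),35),("timer",(692,224),55),("shaker",(708,310),88),("tub",(618,207),71),("apple",(516,320),50)]:
    p=P(u,v,z); print(n,p,"scene",(proj(s,p)*1.42).round())
E
```

```text
cam [ 339.69899226  -36.24874306 1407.46518091]
barA [577.9 244.3 177. ] scene [319. 217.]
barB [536.9 194.4 177. ] scene [320. 229.]
rackL [589.6 399.7 132. ] scene [276. 215.]
rackR [560.  47. 132.] scene [382. 269.]
hub [551.9 216.6  46. ] scene [321. 282.]
rimL [556.7 390.   38. ] scene [271. 260.]
rimR [549.7  50.   38. ] scene [378. 313.]
rimB [387.6 220.7  38. ] scene [258. 314.]
tin [ 542.2 -172.8   72. ] scene [466. 341.]
garlic [ 434.2 -272.9   35. ] scene [472. 409.]
timer [ 535.7 -380.2   55. ] scene [565. 398.]
shaker [ 431.3 -385.5   88. ] scene [532. 412.]
tub [ 555.2 -290.3   71. ] scene [526. 363.]
apple [ 427.2 -168.9   50. ] scene [421. 378.]
```

Request:
{"name": "drive_tool", "arguments": {"targets": [{"jaw":1,"travel":[0.199,-0.198,-0.005],"twist":0},{"jaw":1,"travel":[0.199,-0.198,-0.005],"twist":0},{"jaw":1,"travel":[0.199,-0.198,-0.005],"twist":0},{"jaw":1,"travel":[0.199,-0.198,-0.005],"twist":0},{"jaw":1,"travel":[0.199,-0.198,-0.005],"twist":0},{"jaw":1,"travel":[0.199,-0.198,-0.005],"twist":0},{"jaw":1,"travel":[0.199,-0.198,-0.005],"twist":0},{"jaw":1,"travel":[0.199,-0.198,-0.005],"twist":0}]}}

```text
t: 0.97
eef_pos: [359.1, -301.6, 220.0]
tcp_rot: [-3.141, -0.0, 0.431]
ft_force: [-0.2, -0.8, -0.5]
opening: 0.997
grip_force: 0.0
```

Request:
{"name": "drive_tool", "arguments": {"targets": [{"jaw":0.6,"travel":[0.199,-0.198,-0.005],"twist":0},{"jaw":0.6,"travel":[0.199,-0.198,-0.005],"twist":0},{"jaw":0.6,"travel":[0.199,-0.198,-0.005],"twist":0},{"jaw":0.6,"travel":[0.199,-0.198,-0.005],"twist":0},{"jaw":0.6,"travel":[0.199,-0.198,-0.005],"twist":0},{"jaw":0.6,"travel":[0.199,-0.198,-0.005],"twist":0},{"jaw":0.6,"travel":[0.199,-0.198,-0.005],"twist":0},{"jaw":0.6,"travel":[0.199,-0.198,-0.005],"twist":0}]}}

```text
t: 1.63
eef_pos: [458.5, -39.6, 224.8]
tcp_rot: [3.142, -0.001, 0.432]
ft_force: [0.1, -0.8, 0.6]
opening: 0.604
grip_force: 0.0
```

```bash
cat >> h.py <<'E'
def go(x,y,z,yaw):
    s=state(); p=s["eef_pos"]; w=s["tcp_rot"][2]; d=np.array([x,y,z])-p
    t=(yaw-w+np.pi)%(2*np.pi)-np.pi
    r=[np.cos(w)*d[0]+np.sin(w)*d[1], np.sin(w)*d[0]-np.cos(w)*d[1], -d[2]]
    print("travel",(np.array(r)/1000).round(3),"twist",round(-t,3),"rows",round(max(np.linalg.norm(d)/41.7,abs(t)/.125),1))
E
python3 -c "
from h import *
go(557,219,225,.883)"
```

```text
travel [ 0.198 -0.194 -0.   ] twist -0.451 rows 6.6
```

Request:
{"name": "drive_tool", "arguments": {"targets": [{"jaw":0.6,"travel":[0.198,-0.194,0],"twist":-0.451},{"jaw":0.6,"travel":[0.198,-0.194,0],"twist":-0.451},{"jaw":0.6,"travel":[0.198,-0.194,0],"twist":-0.451},{"jaw":0.6,"travel":[0.198,-0.194,0],"twist":-0.451},{"jaw":0.6,"travel":[0.198,-0.194,0],"twist":-0.451},{"jaw":0.6,"travel":[0.198,-0.194,0],"twist":-0.451},{"jaw":0.6,"travel":[0.198,-0.194,0],"twist":-0.451},{"jaw":0.6,"travel":[0.198,-0.194,0],"twist":-0.451}]}}

```text
t: 2.3
eef_pos: [558.3, 218.9, 224.0]
tcp_rot: [3.142, -0.001, 0.882]
ft_force: [-0.7, -0.3, 0.4]
opening: 0.602
grip_force: 0.0
```

```bash
python3 - <<'E'
from h import *
print(state()["eef_pos"],state()["tcp_rot"],state()["joints"])
c=read_camera("wrist"); save(c["frame"],"w1.png",1.42)
print("cam",-c["R"].T@c["t"])
for X in [(557,219,177),(577.9,244.3,177),(536,194,177)]: print((proj(c,X,True)*1.42).round())
E
```

```text
[558.30119385 218.89547434 223.97872361] [ 3.14156103e+00 -8.39818408e-04  8.81783424e-01] [2.63330373e-01 4.45365744e-01 1.61239330e+00 5.21992751e-04
 1.08313107e+00 9.52098864e-01]
cam [603.25512013 273.37435205 394.16912547]
[399. 329.]
[399. 263.]
[398. 388.]
```

View pics/w1.png

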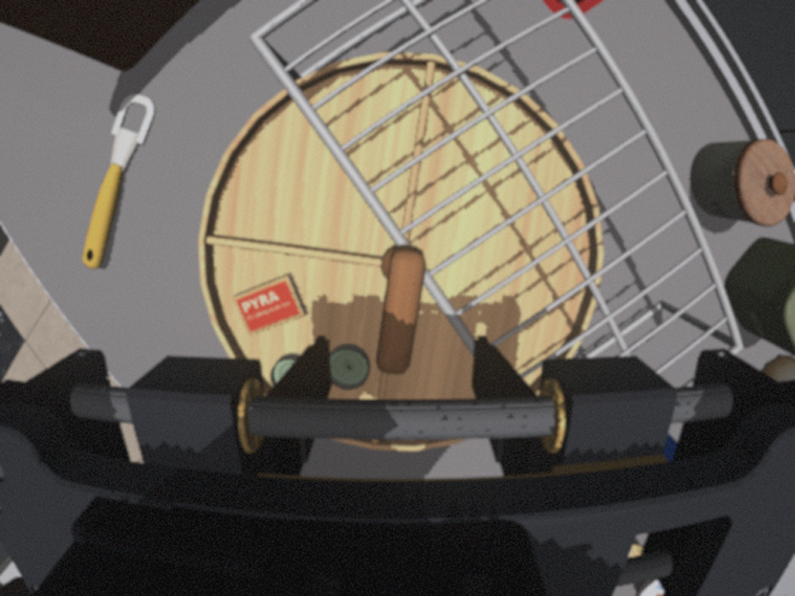

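The wrist view shows the bar from (407,248) to (392,372), slightly turned from the estimate. I'll convert it to a position.

```bash
python3 - <<'E'
from h import *
c=read_camera("wrist")
a=onz(c,407/1.42,250/1.42,177,True);b=onz(c,393/1.42,371/1.42,177,True)
print(a,b,(a+b)/2,np.linalg.norm(a-b),np.arctan2(*(a-b)[1::-1]))
A=onz(c,255/1.42,37/1.42,132,True);B=onz(c,470/1.42,350/1.42,132,True);print(A,B,np.arctan2(*(A-B)[1::-1])-np.pi/2)
go(*((a+b)/2)[:2],145,np.arctan2(*(a-b)[1::-1]))
E
```

```text
[584.2 244.6 177. ] [539.4 201.1 177. ] [561.8  222.85 177.  ] 62.44429517578052 0.770676690171237
[593.9 395.3 132. ] [571.4 167.2 132. ] -0.09832287513995186
travel [ 0.009 -0.001  0.079] twist 0.11 rows 1.9
```

Request:
{"name": "drive_tool", "arguments": {"targets": [{"jaw":0.6,"travel":[0.003,0,0.03],"twist":0.097},{"jaw":0.6,"travel":[0.003,0,0.06],"twist":0.097},{"jaw":0.6,"travel":[0.003,0,0.079],"twist":0.097},{"jaw":0.0,"travel":[0.003,0,0.079],"twist":0.097},{"jaw":0.0,"travel":[0.003,0,0.079],"twist":0.097},{"jaw":0.0,"travel":[0.003,0,0.079],"twist":0.097},{"jaw":0.0,"travel":[0.003,0,0.079],"twist":0.097},{"jaw":0.0,"travel":[0.003,0,0.079],"twist":0.097}]}}

```text
t: 3.07
eef_pos: [559.3, 217.5, 147.1]
tcp_rot: [3.14, -0.002, 0.782]
ft_force: [0.8, -0.5, 0.2]
opening: 0.306
grip_force: 0.0
```

Request:
{"name": "drive_tool", "arguments": {"targets": [{"jaw":0.0,"travel":[0,0,0],"twist":0},{"jaw":0.0,"travel":[0,0,0],"twist":0},{"jaw":0.0,"travel":[0,0,0],"twist":-0.03},{"jaw":0.0,"travel":[0,0,0],"twist":-0.08},{"jaw":0.0,"travel":[0,0,0],"twist":-0.14},{"jaw":0.0,"travel":[0,0,0],"twist":-0.2}]}}

```text
t: 3.57
eef_pos: [557.8, 218.5, 146.7]
tcp_rot: [-3.14, -0.0, 0.985]
ft_force: [-5.8, 0.9, 6.5]
opening: 0.183
grip_force: 30.0
```

Request:
{"name": "drive_tool", "arguments": {"targets": [{"jaw":0.0,"travel":[0,0,0],"twist":-0.07},{"jaw":0.0,"travel":[0,0,0],"twist":-0.16},{"jaw":0.0,"travel":[0,0,0],"twist":-0.25},{"jaw":0.0,"travel":[0,0,0],"twist":-0.34},{"jaw":0.0,"travel":[0,0,0],"twist":-0.43},{"jaw":0.0,"travel":[0,0,0],"twist":-0.52},{"jaw":0.0,"travel":[0,0,0],"twist":-0.61},{"jaw":0.0,"travel":[0,0,0],"twist":-0.69}]}}

```text
t: 4.23
eef_pos: [561.6, 217.6, 146.7]
tcp_rot: [3.135, 0.0, 1.676]
ft_force: [16.3, -2.1, -5.0]
opening: 0.189
grip_force: 30.0
```

Request:
{"name": "drive_tool", "arguments": {"targets": [{"jaw":0.0,"travel":[0,0,0],"twist":-0.07},{"jaw":0.0,"travel":[0,0,0],"twist":-0.16},{"jaw":0.0,"travel":[0,0,0],"twist":-0.25},{"jaw":0.0,"travel":[0,0,0],"twist":-0.34},{"jaw":0.0,"travel":[0,0,0],"twist":-0.43},{"jaw":0.0,"travel":[0,0,0],"twist":-0.52},{"jaw":0.0,"travel":[0,0,0],"twist":-0.61},{"jaw":0.0,"travel":[0,0,0],"twist":-0.69}]}}

```text
t: 4.9
eef_pos: [565.1, 219.2, 146.7]
tcp_rot: [3.128, 0.008, 2.365]
ft_force: [34.8, 12.2, -17.9]
opening: 0.189
grip_force: 30.1
```

Request:
{"name": "drive_tool", "arguments": {"targets": [{"jaw":0.0,"travel":[0,0,0],"twist":-0.07},{"jaw":0.0,"travel":[0,0,0],"twist":-0.16},{"jaw":0.0,"travel":[0,0,0],"twist":-0.25},{"jaw":0.0,"travel":[0,0,0],"twist":-0.34},{"jaw":0.0,"travel":[0,0,0],"twist":-0.43},{"jaw":0.0,"travel":[0,0,0],"twist":-0.52},{"jaw":0.0,"travel":[0,0,0],"twist":-0.61},{"jaw":0.0,"travel":[0,0,0],"twist":-0.69}]}}

```text
t: 5.57
eef_pos: [565.6, 222.8, 146.9]
tcp_rot: [3.13, 0.016, 3.055]
ft_force: [29.5, 37.1, -17.8]
opening: 0.189
grip_force: 30.0
```

Request:
{"name": "drive_tool", "arguments": {"targets": [{"jaw":0.6,"travel":[0,0,0],"twist":0},{"jaw":0.6,"travel":[0,0,0],"twist":0},{"jaw":0.6,"travel":[0,0,0],"twist":0},{"jaw":0.6,"travel":[0,0,-0.04],"twist":0},{"jaw":1,"travel":[0,0,-0.08],"twist":0.1},{"jaw":1,"travel":[0,-0.04,-0.08],"twist":0.22},{"jaw":1,"travel":[0,-0.08,-0.08],"twist":0.34},{"jaw":1,"travel":[0,-0.12,-0.08],"twist":0.46}]}}

```text
t: 6.23
eef_pos: [547.4, 97.2, 226.6]
tcp_rot: [3.141, 0.001, 2.588]
ft_force: [1.1, -0.5, 0.4]
opening: 0.69
grip_force: 0.0
```

```bash
python3 -c "
from h import *
go(542,-172,180,.785); print(state()['eef_pos'])"
```

```text
travel [-0.137 -0.232  0.047] twist 1.803 rows 14.4
[547.35737323  97.16566517 226.5878554 ]
```

Request:
{"name": "drive_tool", "arguments": {"targets": [{"jaw":1,"travel":[-0.137,-0.232,0.047],"twist":0.96},{"jaw":1,"travel":[-0.137,-0.232,0.047],"twist":0.96},{"jaw":1,"travel":[-0.137,-0.232,0.047],"twist":0.96},{"jaw":1,"travel":[-0.137,-0.232,0.047],"twist":0.96},{"jaw":1,"travel":[-0.137,-0.232,0.047],"twist":0.96},{"jaw":1,"travel":[-0.137,-0.232,0.047],"twist":0.96},{"jaw":1,"travel":[-0.137,-0.232,0.047],"twist":0.96},{"jaw":1,"travel":[-0.137,-0.232,0.047],"twist":0.96}]}}

```text
t: 6.9
eef_pos: [542.8, -175.5, 177.9]
tcp_rot: [-3.141, 0.0, 1.621]
ft_force: [0.0, 0.5, -0.8]
opening: 1.0
grip_force: 0.0
```

Request:
{"name": "drive_tool", "arguments": {"targets": [{"jaw":1,"travel":[0,0,0],"twist":0.845},{"jaw":1,"travel":[0,0,0],"twist":0.845},{"jaw":1,"travel":[0,0,0],"twist":0.845},{"jaw":1,"travel":[0,0,0],"twist":0.845},{"jaw":1,"travel":[0,0,0],"twist":0.845},{"jaw":1,"travel":[0,0,0],"twist":0.845},{"jaw":1,"travel":[0,0,0],"twist":0.845},{"jaw":1,"travel":[0,0,0],"twist":0.845}]}}

```text
t: 7.57
eef_pos: [543.3, -171.3, 179.0]
tcp_rot: [3.141, 0.0, 0.782]
ft_force: [0.1, 1.0, 0.3]
opening: 1.003
grip_force: 0.0
```

```bash
python3 - <<'E'
from h import *
print(state()["eef_pos"],state()["tcp_rot"])
c=read_camera("wrist"); save(c["frame"],"w2.png",1.42)
for X in [(542,-173,72),(542,-173,0)]: print((proj(c,X,True)*1.42).round())
t=read_camera("top"); save(t["frame"][110:280,130:410],"top2.png",2.85)
E
```

```text
[ 543.32759809 -171.26940164  178.98877718] [3.14136308e+00 1.28149748e-04 7.82416373e-01]
[401. 301.]
[401. 277.]
```

View pics/w2.png

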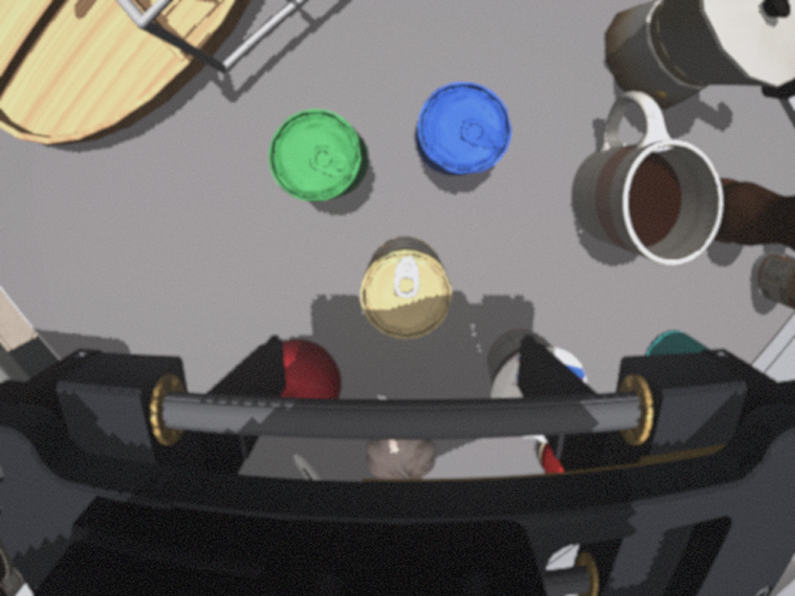

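View pics/top2.png

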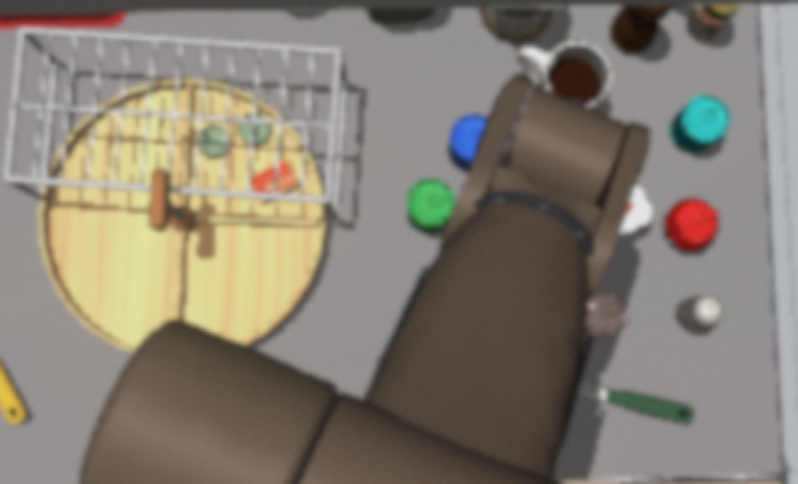

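The wrist view shows the tin's lid at (406,295), centred between the fingers. The top view shows the handle bar and front divider now aligned with the front. I'll grip the tin.

Request:
{"name": "drive_tool", "arguments": {"targets": [{"jaw":1,"travel":[0.004,0.003,0.04],"twist":0},{"jaw":1,"travel":[0.004,0.003,0.08],"twist":0},{"jaw":1,"travel":[0.004,0.003,0.12],"twist":0},{"jaw":1,"travel":[0.004,0.003,0.143],"twist":0},{"jaw":0,"travel":[0.004,0.003,0.143],"twist":0},{"jaw":0,"travel":[0.004,0.003,0.143],"twist":0},{"jaw":0,"travel":[0.004,0.003,0.143],"twist":0},{"jaw":0,"travel":[0.004,0.003,0.143],"twist":0}]}}

```text
t: 8.33
eef_pos: [549.5, -170.9, 37.7]
tcp_rot: [3.139, -0.001, 0.788]
ft_force: [-0.4, 0.4, 0.1]
opening: 0.778
grip_force: 0.0
```

Request:
{"name": "drive_tool", "arguments": {"targets": [{"jaw":0,"travel":[0,0,0],"twist":0},{"jaw":0,"travel":[0,0,0],"twist":0},{"jaw":0,"travel":[0,0,-0.03],"twist":0},{"jaw":0,"travel":[0,0,-0.07],"twist":0},{"jaw":0,"travel":[0,0,-0.11],"twist":0},{"jaw":0,"travel":[0,0,-0.14],"twist":0}]}}

```text
t: 8.83
eef_pos: [548.8, -170.5, 179.2]
tcp_rot: [3.139, -0.001, 0.787]
ft_force: [0.1, -0.4, -0.9]
opening: 0.598
grip_force: 30.0
```

```bash
cat >> h.py <<'E'
A=np.array([560.5,222.]); RY=-0.09
def rk(rx,ry):
    c,s=np.cos(RY),np.sin(RY); return A+[c*rx-s*ry, s*rx+c*ry]
E
python3 -c "
from h import *
print(state()['joints'])
for q in [(-45,110),(-95,55),(-92,-58),(-40,-110)]: print(q,rk(*q))
go(*rk(-100,-20),175,-.09)
go(*rk(-45,110),175,-.09)"
```

```text
[-4.16187070e-01  4.57283053e-01  1.72775777e+00 -6.58691454e-05
  9.53841715e-01  3.67550913e-01]
(-45, 110) [525.56876743 335.59933535]
(-95, 55) [470.82781057 285.31586249]
(-92, -58) [463.65939271 172.50356801]
(-40, -110) [510.77525027 116.04034134]
travel [ 0.207 -0.333  0.004] twist 0.877 rows 9.4
travel [ 0.342 -0.374  0.004] twist 0.877 rows 12.2
```

Request:
{"name": "drive_tool", "arguments": {"targets": [{"jaw":0,"travel":[0.18,-0.29,0],"twist":0.877},{"jaw":0,"travel":[0.18,-0.29,0],"twist":0.877},{"jaw":0,"travel":[0.18,-0.29,0],"twist":0.877},{"jaw":0,"travel":[0.18,-0.29,0],"twist":0.877},{"jaw":0,"travel":[0.18,-0.29,0],"twist":0.877},{"jaw":0,"travel":[0.18,-0.29,0],"twist":0.877},{"jaw":0,"travel":[0.18,-0.29,0],"twist":0.877},{"jaw":0,"travel":[0.18,-0.29,0],"twist":0.877}]}}

```text
t: 9.5
eef_pos: [476.6, 134.7, 176.3]
tcp_rot: [-3.142, -0.001, -0.097]
ft_force: [0.8, -0.5, -1.4]
opening: 0.601
grip_force: 30.0
```

```bash
python3 -c "
from h import *
print(state()['eef_pos'],state()['joints'])
go(*rk(-100,110),175,-.09)
go(*rk(-45,110),175,-.09)"
```

```text
[476.58684042 134.72316244 176.32654204] [ 1.42158936e-01  3.56312017e-01  1.91697331e+00 -2.84530253e-04
  8.67068665e-01  1.80974813e+00]
travel [-0.026 -0.204  0.001] twist -0.007 rows 4.9
travel [ 0.029 -0.205  0.001] twist -0.007 rows 5.0
```

Request:
{"name": "drive_tool", "arguments": {"targets": [{"jaw":0,"travel":[-0.026,-0.17,0],"twist":0},{"jaw":0,"travel":[-0.026,-0.17,0],"twist":0},{"jaw":0,"travel":[-0.026,-0.17,0],"twist":0},{"jaw":0,"travel":[-0.026,-0.17,0],"twist":0},{"jaw":0,"travel":[-0.026,-0.204,0],"twist":0},{"jaw":0,"travel":[0.0,-0.205,0],"twist":-0.007},{"jaw":0,"travel":[0.029,-0.205,0],"twist":-0.007},{"jaw":0,"travel":[0.029,-0.205,0],"twist":-0.007}]}}

```text
t: 10.17
eef_pos: [527.9, 335.6, 175.9]
tcp_rot: [-3.141, -0.003, -0.082]
ft_force: [-0.8, -0.7, -1.9]
opening: 0.596
grip_force: 30.0
```

Request:
{"name": "drive_tool", "arguments": {"targets": [{"jaw":0,"travel":[0,0,0],"twist":0},{"jaw":0,"travel":[0,0,0.03],"twist":0},{"jaw":0,"travel":[0,0,0.06],"twist":0},{"jaw":0,"travel":[0,0,0.09],"twist":0},{"jaw":0,"travel":[0,0,0.105],"twist":0},{"jaw":0,"travel":[0,0,0.113],"twist":0},{"jaw":0,"travel":[0,0,0.116],"twist":0},{"jaw":0,"travel":[0,0,0.116],"twist":0}]}}

```text
t: 10.83
eef_pos: [525.8, 335.1, 62.6]
tcp_rot: [-3.14, -0.005, -0.083]
ft_force: [2.3, -2.6, 14.0]
opening: 0.597
grip_force: 30.0
```

```bash
python3 - <<'E'
from h import *
print(state()["eef_pos"],state()["ft_force"])
s=read_camera("scene"); save(s["frame"][100:260,130:330],"s3.png",3.75)
E
```

```text
[525.82547761 335.05410732  62.55650971] [ 2.34220559 -2.62135982 13.95016216]
```

View pics/s3.png

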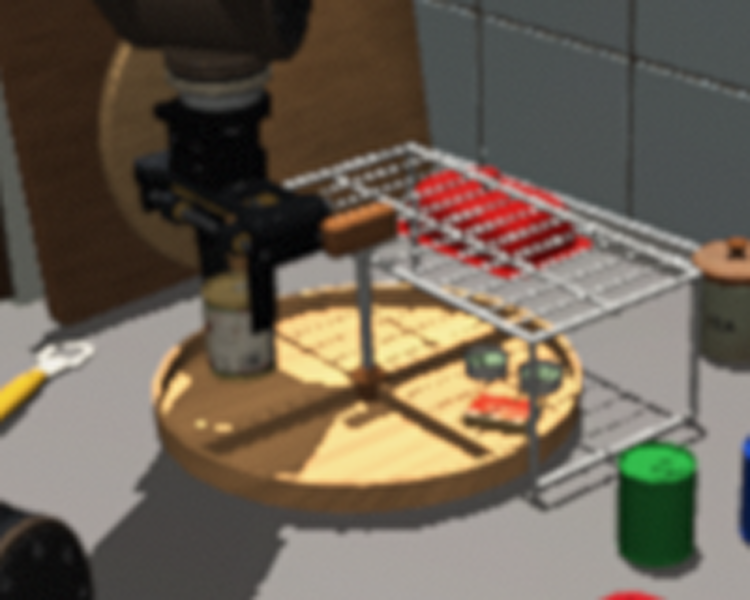

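Request:
{"name": "drive_tool", "arguments": {"targets": [{"jaw":0.8,"travel":[0,0,0],"twist":0},{"jaw":0.8,"travel":[0,0,0],"twist":0},{"jaw":0.8,"travel":[0,0,0],"twist":0},{"jaw":0.8,"travel":[0,0,-0.04],"twist":0},{"jaw":0.8,"travel":[0,0,-0.08],"twist":0},{"jaw":0.8,"travel":[0,0,-0.12],"twist":0},{"jaw":0.8,"travel":[0,0,-0.16],"twist":0},{"jaw":0.8,"travel":[0,0.04,-0.16],"twist":0}]}}

```text
t: 11.55
eef_pos: [523.6, 299.8, 227.2]
tcp_rot: [-3.135, -0.011, -0.079]
ft_force: [1.2, -0.2, -0.1]
opening: 0.798
grip_force: 0.0
```

Request:
{"name": "drive_tool", "arguments": {"targets": [{"jaw":0.85,"travel":[-0.02,0.29,0],"twist":0},{"jaw":0.85,"travel":[-0.02,0.29,0],"twist":0},{"jaw":0.85,"travel":[-0.02,0.29,0],"twist":0},{"jaw":0.85,"travel":[-0.02,0.29,0],"twist":0},{"jaw":0.85,"travel":[-0.02,0.29,0],"twist":0},{"jaw":0.85,"travel":[-0.02,0.29,0],"twist":0},{"jaw":0.85,"travel":[-0.02,0.29,0],"twist":0},{"jaw":0.85,"travel":[-0.02,0.29,0],"twist":0}]}}

```text
t: 12.22
eef_pos: [475.9, 2.8, 219.8]
tcp_rot: [3.141, 0.0, -0.088]
ft_force: [-0.2, 1.0, -0.2]
opening: 0.848
grip_force: 0.0
```

```bash
python3 -c "
from h import *
print(state()['eef_pos'],state()['joints'])
go(434,-273,170,.5)"
```

```text
[475.94307719   2.79152183 219.76159488] [-1.32478113e-01  2.73732460e-01  1.90466334e+00 -1.18781306e-03
  9.63409360e-01  1.52680168e+00]
travel [-0.018  0.278  0.05 ] twist -0.588 rows 6.8
```

Request:
{"name": "drive_tool", "arguments": {"targets": [{"jaw":0.85,"travel":[-0.018,0.278,0.05],"twist":-0.588},{"jaw":0.85,"travel":[-0.018,0.278,0.05],"twist":-0.588},{"jaw":0.85,"travel":[-0.018,0.278,0.05],"twist":-0.588},{"jaw":0.85,"travel":[-0.018,0.278,0.05],"twist":-0.588},{"jaw":0.85,"travel":[-0.018,0.278,0.05],"twist":-0.588},{"jaw":0.85,"travel":[-0.018,0.278,0.05],"twist":-0.588},{"jaw":0.85,"travel":[-0.018,0.278,0.05],"twist":-0.588},{"jaw":0.85,"travel":[-0.018,0.278,0.05],"twist":-0.588}]}}

```text
t: 12.88
eef_pos: [435.2, -271.1, 168.9]
tcp_rot: [3.142, 0.0, 0.503]
ft_force: [0.3, 0.8, -0.0]
opening: 0.852
grip_force: 0.0
```

```bash
python3 - <<'E'
from h import *
print(state()["eef_pos"],state()["tcp_rot"])
c=read_camera("wrist"); save(c["frame"],"w4.png",1.42)
for X in [(434,-273,59),(434,-273,25),(536,-380,60),(431,-385,90)]: print((proj(c,X,True)*1.42).round())
E
```

```text
[ 435.21651708 -271.06758076  168.88888531] [3.14152793e+00 3.40141552e-04 5.03228942e-01]
[403. 299.]
[403. 287.]
[620. 244.]
[557. 399.]
```

View pics/w4.png

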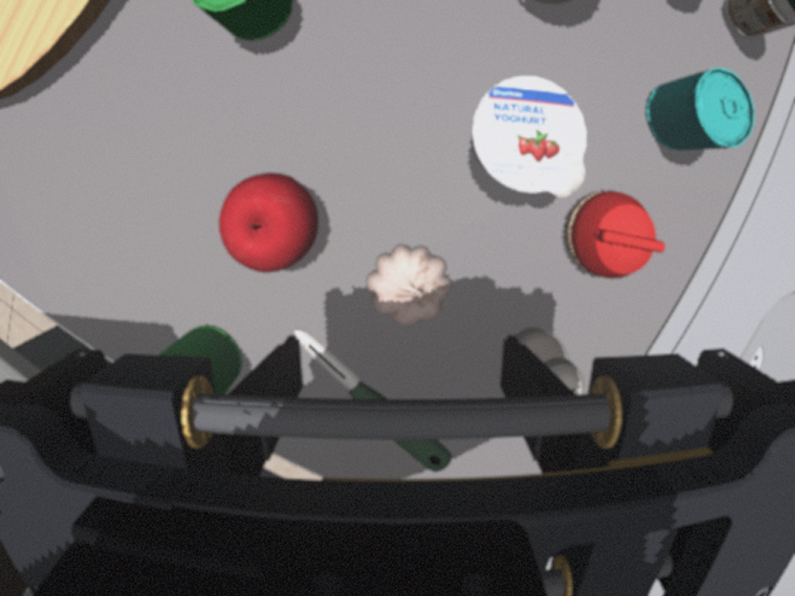

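The wrist view shows the garlic centred at (407,283). The knife tip at (300,335) is clear of the left finger. The timer's top is at (614,235) and the tub at (530,135). I'll grip the garlic.

Request:
{"name": "drive_tool", "arguments": {"targets": [{"jaw":0.85,"travel":[0.002,0.002,0.04],"twist":0},{"jaw":0.85,"travel":[0.002,0.002,0.08],"twist":0},{"jaw":0.85,"travel":[0.002,0.002,0.12],"twist":0},{"jaw":0.85,"travel":[0.002,0.002,0.15],"twist":0},{"jaw":0.85,"travel":[0.002,0.002,0.158],"twist":0},{"jaw":0.4,"travel":[0.002,0.002,0.158],"twist":0},{"jaw":0.4,"travel":[0.002,0.002,0.158],"twist":0},{"jaw":0.4,"travel":[0.002,0.002,0.158],"twist":0}]}}

```text
t: 13.6
eef_pos: [439.7, -268.9, 13.4]
tcp_rot: [3.139, -0.001, 0.505]
ft_force: [0.0, -0.4, 0.5]
opening: 0.694
grip_force: 0.1
```

Request:
{"name": "drive_tool", "arguments": {"targets": [{"jaw":0.4,"travel":[0,0,0],"twist":0},{"jaw":0.4,"travel":[0,0,0],"twist":0},{"jaw":0.4,"travel":[0,0,0],"twist":0},{"jaw":0.4,"travel":[0,0,-0.03],"twist":0},{"jaw":0.4,"travel":[0,0,-0.07],"twist":0},{"jaw":0.4,"travel":[0,0,-0.11],"twist":0},{"jaw":0.4,"travel":[0,0,-0.15],"twist":0}]}}

```text
t: 14.18
eef_pos: [438.5, -268.2, 164.2]
tcp_rot: [3.141, -0.0, 0.505]
ft_force: [-0.3, -1.1, 1.4]
opening: 0.593
grip_force: 30.0
```

```bash
python3 -c "
from h import *
print(state()['eef_pos'])
go(*rk(-95,55),160,-.09)"
```

```text
[ 438.45366645 -268.22601214  164.22612364]
travel [ 0.296 -0.469  0.004] twist 0.595 rows 13.3
```

Request:
{"name": "drive_tool", "arguments": {"targets": [{"jaw":0.4,"travel":[0.15,-0.236,0],"twist":0.595},{"jaw":0.4,"travel":[0.15,-0.236,0],"twist":0.595},{"jaw":0.4,"travel":[0.15,-0.236,0],"twist":0.595},{"jaw":0.4,"travel":[0.15,-0.236,0],"twist":0.595},{"jaw":0.4,"travel":[0.15,-0.236,0],"twist":0.595},{"jaw":0.4,"travel":[0.15,-0.236,0],"twist":0.595},{"jaw":0.4,"travel":[0.15,-0.236,0],"twist":0.595},{"jaw":0.4,"travel":[0.15,-0.236,0],"twist":0.595}]}}

```text
t: 14.85
eef_pos: [455.5, 14.9, 162.6]
tcp_rot: [-3.141, -0.001, -0.087]
ft_force: [-0.9, -0.6, 0.7]
opening: 0.595
grip_force: 30.0
```

```bash
python3 -c "
from h import *
print(state()['eef_pos'])
go(*rk(-95,55),160,-.09)"
```

```text
[455.45146617  14.90913119 162.55771031]
travel [-0.008 -0.271  0.003] twist 0.003 rows 6.5
```

Request:
{"name": "drive_tool", "arguments": {"targets": [{"jaw":0.4,"travel":[-0.008,-0.271,0],"twist":0},{"jaw":0.4,"travel":[-0.008,-0.271,0],"twist":0},{"jaw":0.4,"travel":[-0.008,-0.271,0],"twist":0},{"jaw":0.4,"travel":[-0.008,-0.271,0],"twist":0},{"jaw":0.4,"travel":[-0.008,-0.271,0],"twist":0},{"jaw":0.4,"travel":[-0.008,-0.271,0],"twist":0},{"jaw":0.4,"travel":[-0.008,-0.271,0],"twist":0},{"jaw":0.4,"travel":[-0.008,-0.271,0],"twist":0}]}}

```text
t: 15.52
eef_pos: [472.4, 284.8, 162.2]
tcp_rot: [-3.14, -0.002, -0.086]
ft_force: [-0.5, -0.6, -1.8]
opening: 0.593
grip_force: 30.0
```

Request:
{"name": "drive_tool", "arguments": {"targets": [{"jaw":0.4,"travel":[0,0,0.035],"twist":0},{"jaw":0.4,"travel":[0,0,0.07],"twist":0},{"jaw":0.4,"travel":[0,0,0.1],"twist":0},{"jaw":0.4,"travel":[0,0,0.115],"twist":0},{"jaw":0.4,"travel":[0,0,0.122],"twist":0},{"jaw":0.4,"travel":[0,0,0.126],"twist":0},{"jaw":0.4,"travel":[0,0,0.127],"twist":0}]}}

```text
t: 16.1
eef_pos: [472.8, 280.8, 35.0]
tcp_rot: [-3.141, -0.0, -0.091]
ft_force: [0.7, 0.1, -0.1]
opening: 0.596
grip_force: 30.0
```

Request:
{"name": "drive_tool", "arguments": {"targets": [{"jaw":0.4,"travel":[0,0,0.002],"twist":0},{"jaw":0.4,"travel":[0,0,0.004],"twist":0},{"jaw":0.4,"travel":[0,0,0.004],"twist":0},{"jaw":0.4,"travel":[0,0,0.004],"twist":0}]}}

```text
t: 16.43
eef_pos: [473.5, 281.6, 32.2]
tcp_rot: [-3.14, -0.003, -0.09]
ft_force: [0.0, -1.3, 8.2]
opening: 0.596
grip_force: 30.0
```

Request:
{"name": "drive_tool", "arguments": {"targets": [{"jaw":0.73,"travel":[0,0,0],"twist":0},{"jaw":0.73,"travel":[0,0,0],"twist":0},{"jaw":0.73,"travel":[0,0,0],"twist":0},{"jaw":0.73,"travel":[0,0,-0.02],"twist":0},{"jaw":0.73,"travel":[0,0,-0.06],"twist":0},{"jaw":0.73,"travel":[0,0,-0.1],"twist":0},{"jaw":0.73,"travel":[0,0,-0.14],"twist":0},{"jaw":0.73,"travel":[0,0,-0.17],"twist":0}]}}

```text
t: 17.1
eef_pos: [472.6, 281.3, 204.0]
tcp_rot: [-3.14, -0.002, -0.09]
ft_force: [-0.4, 0.5, -0.8]
opening: 0.73
grip_force: 0.0
```

Request:
{"name": "drive_tool", "arguments": {"targets": [{"jaw":0.73,"travel":[0,0.31,0],"twist":0},{"jaw":0.73,"travel":[0,0.31,0],"twist":0},{"jaw":0.73,"travel":[0,0.31,0],"twist":0},{"jaw":0.73,"travel":[0,0.31,0],"twist":0},{"jaw":0.9,"travel":[0,0.31,0],"twist":0},{"jaw":0.9,"travel":[0,0.31,0],"twist":0},{"jaw":0.9,"travel":[0,0.31,0],"twist":0},{"jaw":0.9,"travel":[0,0.31,0],"twist":0}]}}

```text
t: 17.77
eef_pos: [443.8, -30.9, 200.9]
tcp_rot: [3.141, -0.0, -0.092]
ft_force: [-0.3, -0.3, -1.0]
opening: 0.89
grip_force: 0.0
```

```bash
python3 - <<'E'
from h import *
print(state()["eef_pos"])
# w4 picture was taken with this pose: rebuild camera from current one
t=read_camera("top")
f=t["frame"].astype(int); r,g,b=f[...,0],f[...,1],f[...,2]
m=((r>130)&(g<70)&(b<70)).astype(np.uint8)
n,l,st,ce=cv2.connectedComponentsWithStats(m)
for i in range(1,n):
    if st[i,4]>60: print(ce[i],st[i,4],onz(t,*ce[i],45))
save(f[110:280,130:410].astype(np.uint8),"top5.png",2.85)
s=read_camera("scene"); save(s["frame"][100:260,130:330],"s5.png",3.75)
go(536,-380,170,1.2)
E
```

```text
[443.78612722 -30.9156673  200.86504651]
[372.66336634 187.6039604 ] 202 [ 540.6 -382.5   45. ]
[313.63247863 219.25641026] 117 [ 437.5 -178.4   45. ]
travel [0.124 0.34  0.031] twist -1.294 rows 10.4
```

View pics/top5.png

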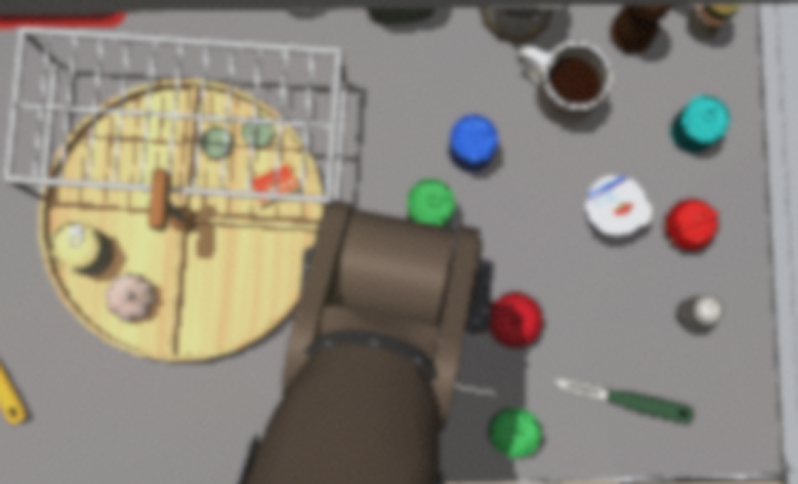

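The top view shows the tin at (80,247) and the garlic at (131,297), both in the supper half and clear of the dividers. The timer is at (692,225). I'll approach it with the fingers along world x.

Request:
{"name": "drive_tool", "arguments": {"targets": [{"jaw":0.9,"travel":[0.11,0.3,0],"twist":-0.9},{"jaw":0.9,"travel":[0.11,0.3,0],"twist":-0.9},{"jaw":0.9,"travel":[0.11,0.3,0],"twist":-0.9},{"jaw":0.9,"travel":[0.11,0.3,0],"twist":-0.9},{"jaw":0.9,"travel":[0.11,0.3,0],"twist":-0.9},{"jaw":0.9,"travel":[0.11,0.3,0],"twist":-0.9},{"jaw":0.9,"travel":[0.11,0.3,0],"twist":-0.9},{"jaw":0.9,"travel":[0.11,0.3,0],"twist":-0.9}]}}

```text
t: 18.53
eef_pos: [527.8, -337.4, 200.6]
tcp_rot: [-3.142, -0.0, 0.817]
ft_force: [1.0, 0.6, 0.4]
opening: 0.901
grip_force: 0.0
```

```bash
python3 -c "
from h import *
print(state()['eef_pos'])
go(538,-381,180,1.57)"
```

```text
[ 527.80168363 -337.35988882  200.61074537]
travel [-0.025  0.037  0.021] twist -0.753 rows 6.0
```

Request:
{"name": "drive_tool", "arguments": {"targets": [{"jaw":0.9,"travel":[-0.025,0.037,0.021],"twist":-0.753},{"jaw":0.9,"travel":[-0.025,0.037,0.021],"twist":-0.753},{"jaw":0.9,"travel":[-0.025,0.037,0.021],"twist":-0.753},{"jaw":0.9,"travel":[-0.025,0.037,0.021],"twist":-0.753},{"jaw":0.9,"travel":[-0.025,0.037,0.021],"twist":-0.753},{"jaw":0.9,"travel":[-0.025,0.037,0.021],"twist":-0.753},{"jaw":0.9,"travel":[-0.025,0.037,0.021],"twist":-0.753}]}}

```text
t: 19.12
eef_pos: [537.2, -378.7, 179.5]
tcp_rot: [-3.141, -0.0, 1.569]
ft_force: [-0.7, 0.0, -0.4]
opening: 0.898
grip_force: 0.0
```

```bash
python3 - <<'E'
from h import *
print(state()["eef_pos"],state()["tcp_rot"])
c=read_camera("wrist"); save(c["frame"],"w6.png",1.42)
for X in [(538,-381,55),(538,-381,40)]: print((proj(c,X,True)*1.42).round())
f=c["frame"].astype(int); m=((f[...,0]>110)&(f[...,1]<75)&(f[...,2]<75)).astype(np.uint8)
n,l,st,ce=cv2.connectedComponentsWithStats(m)
for i in range(1,n):
    if st[i,4]>150: print(ce[i]*1.42,st[i],onz(c,*ce[i],45,True))
E
```

```text
[ 537.22746942 -378.74112353  179.47466719] [-3.14134213e+00 -2.94180400e-04  1.56949635e+00]
[402. 294.]
[402. 289.]
[242.68032787  12.87602459] [146   0  56  22 976] [ 428.4 -183.    45. ]
[407.12243361 292.35887011] [ 258  176   61   63 2071] [ 541.7 -382.4   45. ]
```

View pics/w6.png

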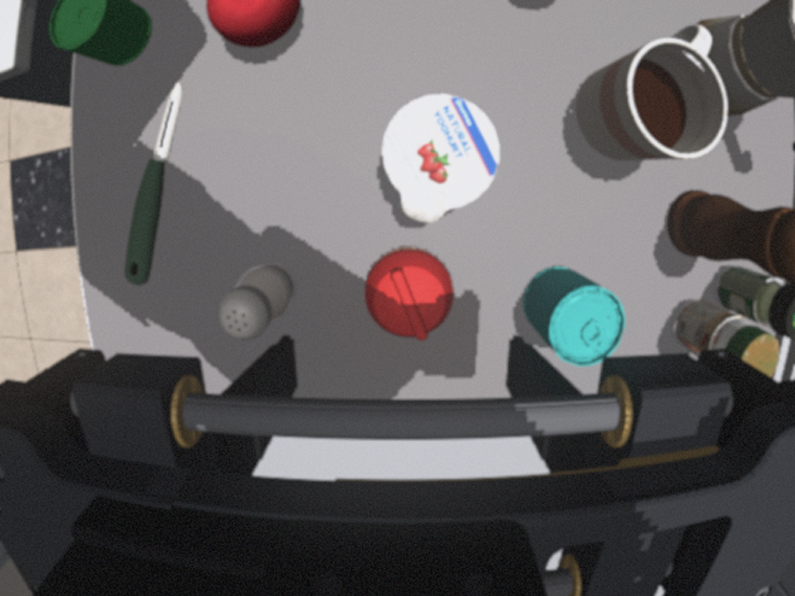

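The wrist view shows the timer at (408,292), with the tub, the turquoise can and the shaker clear of the finger line. I'll grip the timer.

Request:
{"name": "drive_tool", "arguments": {"targets": [{"jaw":0.9,"travel":[-0.003,0.003,0.04],"twist":0},{"jaw":0.9,"travel":[-0.003,0.003,0.08],"twist":0},{"jaw":0.9,"travel":[-0.003,0.003,0.12],"twist":0},{"jaw":0.9,"travel":[-0.003,0.003,0.15],"twist":0},{"jaw":0.9,"travel":[-0.003,0.003,0.157],"twist":0},{"jaw":0.4,"travel":[-0.003,0.003,0.157],"twist":0},{"jaw":0.4,"travel":[-0.003,0.003,0.157],"twist":0},{"jaw":0.4,"travel":[-0.003,0.003,0.157],"twist":0}]}}

```text
t: 19.83
eef_pos: [540.6, -383.4, 24.9]
tcp_rot: [3.139, 0.002, 1.562]
ft_force: [-0.5, -0.1, 1.0]
opening: 0.747
grip_force: 0.0
```

Request:
{"name": "drive_tool", "arguments": {"targets": [{"jaw":0.4,"travel":[0,0,0],"twist":0},{"jaw":0.4,"travel":[0,0,0],"twist":0},{"jaw":0.4,"travel":[0,0,0],"twist":0}]}}

```text
t: 20.08
eef_pos: [540.5, -383.5, 24.9]
tcp_rot: [3.139, 0.002, 1.562]
ft_force: [0.6, 0.4, 8.0]
opening: 0.65
grip_force: 30.1
```

Request:
{"name": "drive_tool", "arguments": {"targets": [{"jaw":0.4,"travel":[0,0,-0.03],"twist":0},{"jaw":0.4,"travel":[0,0,-0.07],"twist":0},{"jaw":0.4,"travel":[0,0,-0.11],"twist":0},{"jaw":0.4,"travel":[0,0,-0.15],"twist":0}]}}

```text
t: 20.42
eef_pos: [539.3, -382.7, 175.3]
tcp_rot: [3.141, 0.0, 1.562]
ft_force: [0.8, -0.8, -0.3]
opening: 0.65
grip_force: 30.0
```

```bash
python3 -c "
from h import *
print(state()['eef_pos'])
go(*rk(-92,-58),172,-.09)"
```

```text
[ 539.27274217 -382.65762705  175.32761612]
travel [ 0.555 -0.08   0.003] twist 1.652 rows 13.4
```

Request:
{"name": "drive_tool", "arguments": {"targets": [{"jaw":0.4,"travel":[0.28,-0.04,0],"twist":0.83},{"jaw":0.4,"travel":[0.28,-0.04,0],"twist":0.83},{"jaw":0.4,"travel":[0.28,-0.04,0],"twist":0.83},{"jaw":0.4,"travel":[0.28,-0.04,0],"twist":0.83},{"jaw":0.4,"travel":[0.28,-0.04,0],"twist":0.83},{"jaw":0.4,"travel":[0.28,-0.04,0],"twist":0.83},{"jaw":0.4,"travel":[0.28,-0.04,0],"twist":0.83},{"jaw":0.4,"travel":[0.28,-0.04,0],"twist":0.83}]}}

```text
t: 21.08
eef_pos: [500.3, -97.7, 173.7]
tcp_rot: [-3.141, -0.001, 0.729]
ft_force: [0.7, -0.2, -1.3]
opening: 0.647
grip_force: 30.0
```

```bash
python3 -c "
from h import *
print(state()['eef_pos'])
go(*rk(-92,-58),172,-.09)"
```

```text
[500.3348617  -97.69803335 173.72907204]
travel [ 0.153 -0.226  0.002] twist 0.819 rows 6.6
```

Request:
{"name": "drive_tool", "arguments": {"targets": [{"jaw":0.4,"travel":[0.153,-0.226,0],"twist":0.819},{"jaw":0.4,"travel":[0.153,-0.226,0],"twist":0.819},{"jaw":0.4,"travel":[0.153,-0.226,0],"twist":0.819},{"jaw":0.4,"travel":[0.153,-0.226,0],"twist":0.819},{"jaw":0.4,"travel":[0.153,-0.226,0],"twist":0.819},{"jaw":0.4,"travel":[0.153,-0.226,0],"twist":0.819},{"jaw":0.4,"travel":[0.153,-0.226,0],"twist":0.819},{"jaw":0.4,"travel":[0.153,-0.226,0],"twist":0.819}]}}

```text
t: 21.75
eef_pos: [463.7, 170.8, 173.6]
tcp_rot: [-3.141, -0.001, -0.09]
ft_force: [0.3, 0.6, -1.0]
opening: 0.645
grip_force: 30.0
```

Request:
{"name": "drive_tool", "arguments": {"targets": [{"jaw":0.4,"travel":[0,0,0.035],"twist":0},{"jaw":0.4,"travel":[0,0,0.07],"twist":0},{"jaw":0.4,"travel":[0,0,0.1],"twist":0},{"jaw":0.4,"travel":[0,0,0.115],"twist":0},{"jaw":0.4,"travel":[0,0,0.123],"twist":0},{"jaw":0.4,"travel":[0,0,0.127],"twist":0},{"jaw":0.4,"travel":[0,0,0.127],"twist":0}]}}

```text
t: 22.33
eef_pos: [464.7, 167.7, 45.9]
tcp_rot: [-3.142, -0.0, -0.086]
ft_force: [-0.3, -0.4, -0.8]
opening: 0.652
grip_force: 30.0
```

Request:
{"name": "drive_tool", "arguments": {"targets": [{"jaw":0.4,"travel":[0,0,0.002],"twist":0},{"jaw":0.4,"travel":[0,0,0.003],"twist":0},{"jaw":0.4,"travel":[0,0,0.003],"twist":0}]}}

```text
t: 22.58
eef_pos: [465.2, 167.9, 43.9]
tcp_rot: [-3.141, -0.003, -0.086]
ft_force: [-0.2, -0.6, 4.2]
opening: 0.648
grip_force: 30.1
```

Request:
{"name": "drive_tool", "arguments": {"targets": [{"jaw":0.8,"travel":[0,0,0],"twist":0},{"jaw":0.8,"travel":[0,0,0],"twist":0},{"jaw":0.8,"travel":[0,0,0],"twist":0},{"jaw":0.8,"travel":[0,0,-0.03],"twist":0},{"jaw":0.8,"travel":[0,0,-0.07],"twist":0},{"jaw":0.8,"travel":[0,0,-0.11],"twist":0},{"jaw":0.8,"travel":[0,0,-0.14],"twist":0}]}}

```text
t: 23.17
eef_pos: [464.5, 167.8, 185.6]
tcp_rot: [-3.141, -0.002, -0.086]
ft_force: [0.1, -0.1, -0.5]
opening: 0.802
grip_force: 0.0
```

```bash
python3 -c "
from h import *
print(state()['eef_pos'])
go(431,-384,190,.3)"
```

```text
[464.4709249  167.84060534 185.6345183 ]
travel [ 0.014  0.553 -0.004] twist -0.386 rows 13.3
```

Request:
{"name": "drive_tool", "arguments": {"targets": [{"jaw":0.8,"travel":[0.007,0.276,0],"twist":0},{"jaw":0.8,"travel":[0.007,0.276,0],"twist":0},{"jaw":0.8,"travel":[0.007,0.276,0],"twist":0},{"jaw":0.8,"travel":[0.007,0.276,0],"twist":0},{"jaw":0.8,"travel":[0.007,0.276,0],"twist":0},{"jaw":0.8,"travel":[0.007,0.276,0],"twist":0},{"jaw":0.8,"travel":[0.007,0.276,0],"twist":0},{"jaw":0.8,"travel":[0.007,0.276,0],"twist":0}]}}

```text
t: 23.83
eef_pos: [447.4, -111.8, 182.8]
tcp_rot: [3.141, -0.001, -0.09]
ft_force: [0.4, 0.7, -0.7]
opening: 0.798
grip_force: 0.0
```

Request:
{"name": "drive_tool", "arguments": {"targets": [{"jaw":0.8,"travel":[0.007,0.276,0],"twist":0},{"jaw":0.8,"travel":[0.007,0.276,0],"twist":0},{"jaw":0.8,"travel":[0.007,0.276,0],"twist":0},{"jaw":0.8,"travel":[0.007,0.276,0],"twist":0},{"jaw":0.8,"travel":[0.007,0.276,0],"twist":0},{"jaw":0.8,"travel":[0.007,0.276,0],"twist":0},{"jaw":0.8,"travel":[0.007,0.276,0],"twist":0},{"jaw":0.8,"travel":[0.007,0.276,0],"twist":0}]}}

```text
t: 24.5
eef_pos: [430.4, -387.4, 182.3]
tcp_rot: [3.14, -0.001, -0.089]
ft_force: [0.2, 0.4, 0.0]
opening: 0.799
grip_force: 0.0
```

```bash
python3 - <<'E'
from h import *
print(state()["eef_pos"],state()["tcp_rot"])
c=read_camera("wrist"); save(c["frame"],"w7.png",1.42)
for X in [(431,-385,90),(431,-385,0)]: print((proj(c,X,True)*1.42).round())
E
```

```text
[ 430.43225237 -387.39704439  182.33462585] [ 3.14041905e+00 -6.54200907e-04 -8.93974784e-02]
[397. 303.]
[398. 273.]
```

View pics/w7.png

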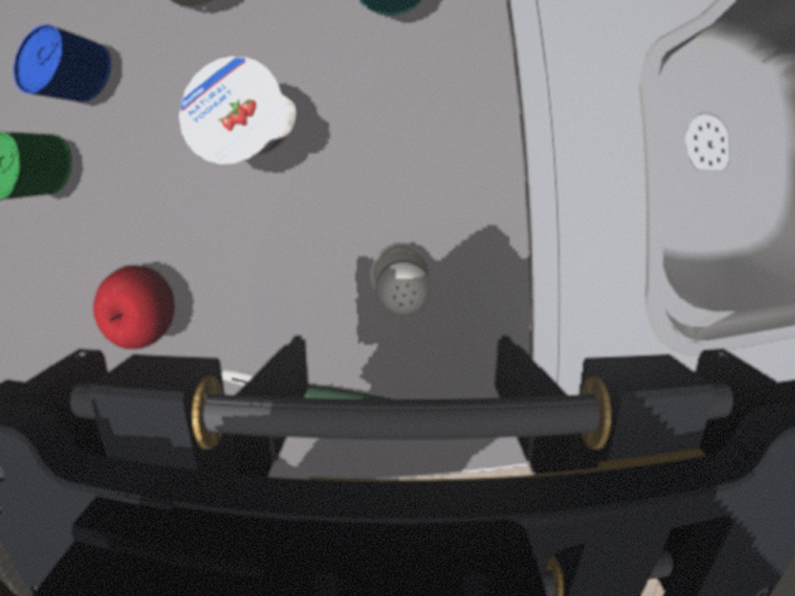

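The wrist view shows the shaker cap at (404,292) with its base near (400,270), centred between the fingers and about 5 mm forward. I'll grip it.

Request:
{"name": "drive_tool", "arguments": {"targets": [{"jaw":0.8,"travel":[0.005,0.001,0.04],"twist":0},{"jaw":0.8,"travel":[0.005,0.001,0.08],"twist":0},{"jaw":0.8,"travel":[0.005,0.001,0.12],"twist":0},{"jaw":0.8,"travel":[0.005,0.001,0.147],"twist":0},{"jaw":0.2,"travel":[0.005,0.001,0.147],"twist":0},{"jaw":0.2,"travel":[0.005,0.001,0.147],"twist":0},{"jaw":0.2,"travel":[0.005,0.001,0.147],"twist":0},{"jaw":0.2,"travel":[0.005,0.001,0.147],"twist":0}]}}

```text
t: 25.22
eef_pos: [436.6, -385.1, 37.9]
tcp_rot: [3.139, -0.002, -0.086]
ft_force: [-0.1, 0.2, -0.0]
opening: 0.578
grip_force: 0.0
```

Request:
{"name": "drive_tool", "arguments": {"targets": [{"jaw":0.2,"travel":[0,0,0],"twist":0},{"jaw":0.2,"travel":[0,0,0],"twist":0},{"jaw":0.2,"travel":[0,0,0],"twist":0}]}}

```text
t: 25.47
eef_pos: [436.3, -385.8, 37.1]
tcp_rot: [3.139, -0.002, -0.086]
ft_force: [-0.3, -2.8, 8.0]
opening: 0.404
grip_force: 30.3
```

Request:
{"name": "drive_tool", "arguments": {"targets": [{"jaw":0.2,"travel":[0,0,-0.03],"twist":0},{"jaw":0.2,"travel":[0,0,-0.07],"twist":0},{"jaw":0.2,"travel":[0,0,-0.11],"twist":0},{"jaw":0.2,"travel":[0,0,-0.15],"twist":0}]}}

```text
t: 25.8
eef_pos: [435.2, -384.3, 187.5]
tcp_rot: [-3.141, 0.001, -0.086]
ft_force: [0.9, -0.5, -1.0]
opening: 0.406
grip_force: 29.6
```

```bash
python3 -c "
from h import *
print(state()['eef_pos'])
go(*rk(-40,-110),182,-.09)"
```

```text
[ 435.18834436 -384.32300654  187.51428851]
travel [ 0.032 -0.505  0.006] twist 0.004 rows 12.1
```

```bash
python3 - <<'E'
from h import *
p=state()["eef_pos"]
s=read_camera("scene"); u,v=proj(s,p).astype(int); print(u,v)
f=s["frame"][max(v-70,0):v+70,max(u-80,0):u+80]; w=read_camera("wrist")["frame"][150:300,200:370]
f=cv2.resize(f,(400,350)); w=cv2.resize(w,(400,350)); save(np.hstack([f,w]),"s8.png",1)
E
```

```text
379 249
```

View pics/s8.png

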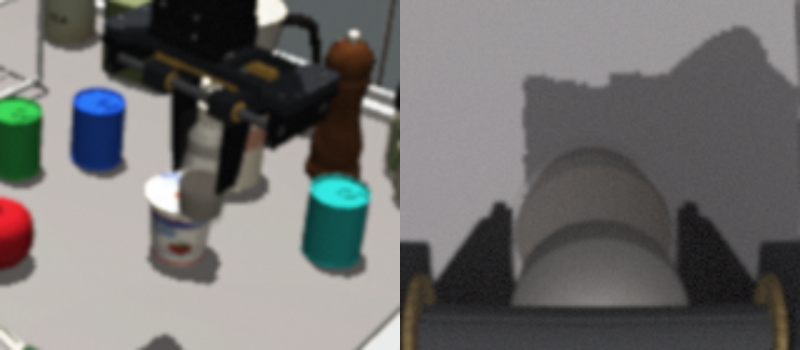

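The scene crop shows the shaker hanging about upright between the fingers. The jaw is narrower than the glass, so I'll check tilt and offset numerically.

```bash
python3 - <<'E'
from h import *
c=read_camera("wrist"); p=state()["eef_pos"]; w=state()["tcp_rot"][2]
ex=np.array([np.cos(w),np.sin(w),0]);ey=np.array([np.sin(w),-np.cos(w),0])
def cir(d,z,r):
    P=[proj(c,p+ex*(d+r*np.cos(a))+ey*r*np.sin(a)+[0,0,z],True) for a in np.linspace(0,6.28,60)]
    P=np.array(P); return P[:,1].min().round(1),P[:,0].min().round(1),P[:,0].max().round(1)
print("measured base edge v 213.4; shoulder edge v~245, u 249-313 widest")
for d in (-10,-5,0,5,10): print(d,"base",cir(d,-37,22),"should",cir(d,29,22),"cap",cir(d,31,17))
E
```

```text
measured base edge v 213.4; shoulder edge v~245, u 249-313 widest
-10 base (np.float64(218.3), np.float64(249.3), np.float64(312.6)) should (np.float64(255.1), np.float64(237.9), np.float64(324.8)) cap (np.float64(266.3), np.float64(247.3), np.float64(315.3))
-5 base (np.float64(211.1), np.float64(249.1), np.float64(312.9)) should (np.float64(245.3), np.float64(237.3), np.float64(325.3)) cap (np.float64(256.6), np.float64(246.9), np.float64(315.8))
0 base (np.float64(203.8), np.float64(248.9), np.float64(313.1)) should (np.float64(235.3), np.float64(236.8), np.float64(325.8)) cap (np.float64(246.8), np.float64(246.5), np.float64(316.2))
5 base (np.float64(196.5), np.float64(248.7), np.float64(313.3)) should (np.float64(225.1), np.float64(236.3), np.float64(326.3)) cap (np.float64(236.7), np.float64(246.1), np.float64(316.6))
10 base (np.float64(189.0), np.float64(248.5), np.float64(313.5)) should (np.float64(214.7), np.float64(235.8), np.float64(326.8)) cap (np.float64(226.4), np.float64(245.7), np.float64(316.9))
```

Request:
{"name": "drive_tool", "arguments": {"targets": [{"jaw":0.2,"travel":[0.016,-0.25,0],"twist":0},{"jaw":0.2,"travel":[0.016,-0.25,0],"twist":0},{"jaw":0.2,"travel":[0.016,-0.25,0],"twist":0},{"jaw":0.2,"travel":[0.016,-0.25,0],"twist":0},{"jaw":0.2,"travel":[0.016,-0.25,0],"twist":0},{"jaw":0.2,"travel":[0.016,-0.25,0],"twist":0},{"jaw":0.2,"travel":[0.016,-0.25,0],"twist":0},{"jaw":0.2,"travel":[0.016,-0.25,0],"twist":0}]}}

```text
t: 26.62
eef_pos: [472.8, -135.0, 184.7]
tcp_rot: [-3.141, 0.002, -0.083]
ft_force: [-0.7, -1.0, -0.5]
opening: 0.408
grip_force: 29.6
```

Request:
{"name": "drive_tool", "arguments": {"targets": [{"jaw":0.2,"travel":[0.018,-0.255,0],"twist":0},{"jaw":0.2,"travel":[0.018,-0.255,0],"twist":0},{"jaw":0.2,"travel":[0.018,-0.255,0],"twist":0},{"jaw":0.2,"travel":[0.018,-0.255,0],"twist":0},{"jaw":0.2,"travel":[0.018,-0.255,0],"twist":0},{"jaw":0.2,"travel":[0.018,-0.255,0],"twist":0},{"jaw":0.2,"travel":[0.018,-0.255,0],"twist":0},{"jaw":0.2,"travel":[0.018,-0.255,0],"twist":0}]}}

```text
t: 27.28
eef_pos: [513.1, 116.3, 184.6]
tcp_rot: [3.141, 0.001, -0.084]
ft_force: [-0.5, -0.3, -0.6]
opening: 0.406
grip_force: 29.6
```

```bash
python3 -c "
from h import *
print(state()['eef_pos'])
go(*rk(-38,-110),58,-.09)"
```

```text
[513.14821383 116.31966883 184.59066503]
travel [-0.     0.     0.127] twist 0.006 rows 3.0
```

Request:
{"name": "drive_tool", "arguments": {"targets": [{"jaw":0.2,"travel":[0,0,0.035],"twist":0},{"jaw":0.2,"travel":[0,0,0.07],"twist":0},{"jaw":0.2,"travel":[0,0,0.1],"twist":0},{"jaw":0.2,"travel":[0,0,0.115],"twist":0},{"jaw":0.2,"travel":[0,0,0.122],"twist":0},{"jaw":0.2,"travel":[0,0,0.125],"twist":0},{"jaw":0.2,"travel":[0,0,0.125],"twist":0}]}}

```text
t: 27.87
eef_pos: [513.2, 114.2, 60.5]
tcp_rot: [3.141, 0.0, -0.088]
ft_force: [0.4, 1.0, -0.2]
opening: 0.404
grip_force: 29.6
```

Request:
{"name": "drive_tool", "arguments": {"targets": [{"jaw":0.2,"travel":[0,0,0.002],"twist":0},{"jaw":0.2,"travel":[0,0,0.004],"twist":0},{"jaw":0.2,"travel":[0,0,0.005],"twist":0},{"jaw":0.2,"travel":[0,0,0.005],"twist":0}]}}

```text
t: 28.2
eef_pos: [513.3, 115.3, 56.2]
tcp_rot: [-3.142, -0.001, -0.086]
ft_force: [-0.7, -1.8, 0.8]
opening: 0.407
grip_force: 29.7
```

Request:
{"name": "drive_tool", "arguments": {"targets": [{"jaw":0.2,"travel":[0,0,0.001],"twist":0},{"jaw":0.2,"travel":[0,0,0.002],"twist":0},{"jaw":0.2,"travel":[0,0,0.002],"twist":0}]}}

```text
t: 28.45
eef_pos: [514.3, 115.1, 55.9]
tcp_rot: [3.142, -0.004, -0.085]
ft_force: [-3.5, -5.5, 24.1]
opening: 0.407
grip_force: 31.4
```

Request:
{"name": "drive_tool", "arguments": {"targets": [{"jaw":0.6,"travel":[0,0,-0.001],"twist":0},{"jaw":0.6,"travel":[0,0,-0.002],"twist":0},{"jaw":0.65,"travel":[0,0,-0.002],"twist":0},{"jaw":0.65,"travel":[0,0,-0.03],"twist":0},{"jaw":0.65,"travel":[0,0,-0.07],"twist":0},{"jaw":0.65,"travel":[0,0,-0.11],"twist":0},{"jaw":0.65,"travel":[0,0,-0.15],"twist":0},{"jaw":0.65,"travel":[0,0,-0.16],"twist":0}]}}

```text
t: 29.12
eef_pos: [514.6, 115.8, 219.1]
tcp_rot: [-3.14, -0.008, -0.086]
ft_force: [0.1, 0.4, -0.2]
opening: 0.647
grip_force: 0.0
```

```bash
python3 - <<'E'
from h import *
print(state()["eef_pos"],state()["ft_force"])
t=read_camera("top"); s=read_camera("scene"); 
save(np.hstack([cv2.resize(t["frame"][130:240,140:250],(400,400)),cv2.resize(s["frame"][110:260,150:300],(400,400))]),"f9.png",1)
go(560.5,222,213,-.087)
E
```

```text
[514.58696814 115.75093745 219.14657085] [ 0.09033474  0.39122996 -0.15134533]
travel [ 0.037 -0.11   0.003] twist 0.001 rows 2.8
```

Request:
{"name": "drive_tool", "arguments": {"targets": [{"jaw":0.65,"travel":[0.037,-0.11,0],"twist":0},{"jaw":0.65,"travel":[0.037,-0.11,0],"twist":0},{"jaw":0.65,"travel":[0.037,-0.11,0],"twist":0},{"jaw":0.65,"travel":[0.037,-0.11,0],"twist":0},{"jaw":0.65,"travel":[0.037,-0.11,0.03],"twist":0},{"jaw":0.65,"travel":[0.037,-0.11,0.06],"twist":0},{"jaw":0.65,"travel":[0.037,-0.11,0.072],"twist":0},{"jaw":0.4,"travel":[0.037,-0.11,0.072],"twist":0}]}}

```text
t: 29.88
eef_pos: [557.1, 221.0, 136.7]
tcp_rot: [3.139, 0.008, -0.086]
ft_force: [-0.2, 0.6, 0.3]
opening: 0.619
grip_force: 0.0
```

Request:
{"name": "drive_tool", "arguments": {"targets": [{"jaw":0,"travel":[0,0,0],"twist":0},{"jaw":0,"travel":[0,0,0],"twist":0},{"jaw":0,"travel":[0,0,0],"twist":0},{"jaw":0,"travel":[0,0,0],"twist":0},{"jaw":0,"travel":[0,0,0],"twist":0},{"jaw":0,"travel":[0,0,0],"twist":0}]}}

```text
t: 30.38
eef_pos: [559.5, 221.9, 142.1]
tcp_rot: [-3.141, -0.001, -0.086]
ft_force: [1.2, 21.5, 0.8]
opening: 0.218
grip_force: 12.1
```

Request:
{"name": "drive_tool", "arguments": {"targets": [{"jaw":0,"travel":[0,0,0],"twist":0},{"jaw":0,"travel":[0,0,0],"twist":0.01},{"jaw":0,"travel":[0,0,0],"twist":0.03},{"jaw":0,"travel":[0,0,0],"twist":0.06},{"jaw":0,"travel":[0,0,0],"twist":0.1},{"jaw":0,"travel":[0,0,0],"twist":0.14},{"jaw":0,"travel":[0,0,0],"twist":0.18},{"jaw":0,"travel":[0,0,0],"twist":0.22}]}}

```text
t: 31.05
eef_pos: [559.7, 223.6, 142.2]
tcp_rot: [-3.138, -0.001, -0.308]
ft_force: [0.2, 13.1, 0.0]
opening: 0.191
grip_force: 30.0
```

Request:
{"name": "drive_tool", "arguments": {"targets": [{"jaw":0,"travel":[0,0,0],"twist":0.04},{"jaw":0,"travel":[0,0,0],"twist":0.08},{"jaw":0,"travel":[0,0,0],"twist":0.12},{"jaw":0,"travel":[0,0,0],"twist":0.16},{"jaw":0,"travel":[0,0,0],"twist":0.2},{"jaw":0,"travel":[0,0,0],"twist":0.24},{"jaw":0,"travel":[0,0,0],"twist":0.28},{"jaw":0,"travel":[0,0,0],"twist":0.31}]}}

```text
t: 31.72
eef_pos: [559.9, 224.0, 142.2]
tcp_rot: [-3.138, -0.0, -0.618]
ft_force: [1.9, 16.5, -2.0]
opening: 0.191
grip_force: 30.0
```

Request:
{"name": "drive_tool", "arguments": {"targets": [{"jaw":0,"travel":[0,0,0],"twist":0.02},{"jaw":0,"travel":[0,0,0],"twist":0.03},{"jaw":0,"travel":[0,0,0],"twist":0.03},{"jaw":0,"travel":[0,0,0],"twist":0.03}]}}

```text
t: 32.05
eef_pos: [559.9, 224.0, 142.2]
tcp_rot: [-3.137, -0.0, -0.646]
ft_force: [2.4, 16.1, -2.0]
opening: 0.186
grip_force: 30.0
```

Now I'll release, rise, withdraw to the right and look.

Request:
{"name": "drive_tool", "arguments": {"targets": [{"jaw":0.3,"travel":[0,0,0],"twist":0},{"jaw":0.5,"travel":[0,0,0],"twist":0},{"jaw":0.5,"travel":[0,0,0],"twist":0},{"jaw":0.5,"travel":[0,0,0],"twist":0},{"jaw":0.5,"travel":[0,0,-0.03],"twist":0},{"jaw":0.5,"travel":[0,0,-0.07],"twist":0},{"jaw":0.5,"travel":[0,0,-0.1],"twist":0},{"jaw":0.5,"travel":[0,0,-0.12],"twist":0}]}}

```text
t: 32.72
eef_pos: [559.9, 221.7, 265.0]
tcp_rot: [-3.139, -0.002, -0.647]
ft_force: [-0.0, 0.7, 1.1]
opening: 0.499
grip_force: 0.0
```

Request:
{"name": "drive_tool", "arguments": {"targets": [{"jaw":0.5,"travel":[0.13,0.26,0],"twist":0},{"jaw":0.5,"travel":[0.13,0.26,0],"twist":0},{"jaw":0.5,"travel":[0.13,0.26,0],"twist":0},{"jaw":0.5,"travel":[0.13,0.26,0],"twist":0},{"jaw":0.5,"travel":[0.13,0.26,0],"twist":0},{"jaw":0.5,"travel":[0.13,0.26,0],"twist":0},{"jaw":0.5,"travel":[0.13,0.26,0],"twist":0},{"jaw":0.5,"travel":[0.13,0.26,0],"twist":0}]}}

```text
t: 33.38
eef_pos: [505.4, -69.7, 261.8]
tcp_rot: [3.14, -0.001, -0.651]
ft_force: [-0.8, 0.8, -0.3]
opening: 0.502
grip_force: 0.0
```

Request:
{"name": "drive_tool", "arguments": {"targets": [{"jaw":0.5,"travel":[0.13,0.26,0],"twist":0},{"jaw":0.5,"travel":[0.13,0.26,0],"twist":0},{"jaw":0.5,"travel":[0.13,0.26,0],"twist":0},{"jaw":0.5,"travel":[0.13,0.26,0],"twist":0},{"jaw":0.5,"travel":[0.13,0.26,0],"twist":0},{"jaw":0.5,"travel":[0.13,0.26,0],"twist":0},{"jaw":0.5,"travel":[0.13,0.26,0],"twist":0},{"jaw":0.5,"travel":[0.13,0.26,0],"twist":0}]}}

```text
t: 34.05
eef_pos: [452.3, -355.7, 261.2]
tcp_rot: [3.14, -0.001, -0.651]
ft_force: [0.2, -0.2, 0.2]
opening: 0.501
grip_force: 0.0
```

```bash
python3 - <<'E'
from h import *
print(state()["eef_pos"],state()["ft_force"])
t=read_camera("top"); s=read_camera("scene"); 
save(np.hstack([cv2.resize(t["frame"][130:250,135:255],(400,400)),cv2.resize(s["frame"][110:260,150:300],(400,400))]),"f10.png",1)
E
```

```text
[ 452.29401453 -355.69045242  261.17523602] [ 0.19308837 -0.18432714  0.2285309 ]
```

View pics/f10.png

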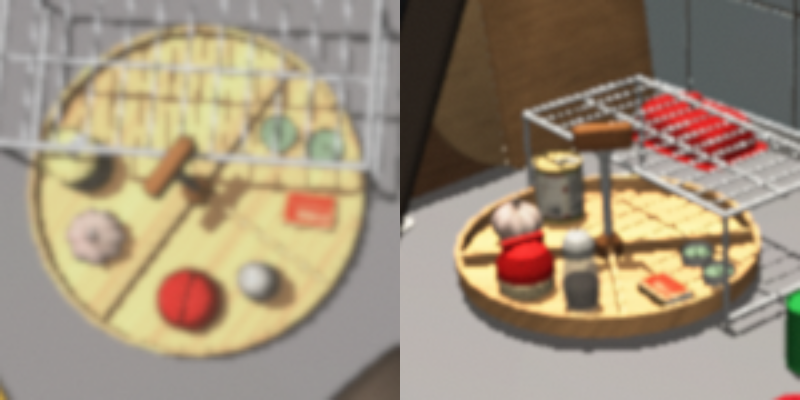

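The last picture shows all four items upright on their section floors: tin (75,165), garlic (97,235), timer (188,300) and shaker (260,282) in the top view. The breakfast quarter faces the front and the tea-light quarter is undisturbed.

```bash
python3 -c "
from cell import *
print(job_done())"
```

```text
the job is handed in; nothing more can be done
None
```

I handed in the job at about 34 s: in the last picture the tin and garlic stand in the supper half, the timer and shaker stand in the breakfast quarter at the front (about 0.2 rad off centre), and I never touched the tub or apple; no verdict was returned.

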